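# Thread the line-up pin through three sliding hinge lugs

### The job

Take the longest of the three ribbed-grip pins out of the timber rack and thread it straight down through the top, middle and bottom hinge lug of the fit-up stand in turn, until its collar sits fully home on the top lug, then let go. The lugs have slid out of line with one another, so feel for each hole and ease the lug across with the pin, gently: never lean on it hard (stay below about 60 newtons). Leave the two shorter pins in their holes.

Things in the scene. Friction and masses are not known exactly. Their poses are not given: they have to be found in the camera images.
- stand: Fixed fit-up stand: dark steel base 160 x 170 mm, 10 mm thick, and an upright back plate on the robot's side (150 mm wide, its top 122 mm above the table) that carries three level steel lugs one above the other. Origin: on the table, on the stand's centreline (where the holes belong); z up, x away from the back plate, y sideways, the way the lugs slide.
- top_hole (a point): Centre of the hole mouth in the top lug's upper face, 128 mm above the table; moves with the lug. Every lug: plain steel plate 44 mm (x) by 70 mm (y), 18 mm thick, one vertical hole 17 mm wide with a 1 mm chamfer. It slides only along the stand's y, with about 1.5 N of friction, and stays where it is left; in the stand's x its hole lies on the centreline.
- middle_level (a point): Fixed point of the stand: its centreline at the height of the middle lug's upper face (88 mm above the table; underside 70 mm). The middle lug's hole itself starts up to 10 mm to either side of it along the stand's y (stops at 16 mm); where is not given and must be seen or felt.
- bottom_level (a point): Fixed point of the stand: its centreline at the height of the bottom lug's upper face (48 mm above the table; underside 30 mm). The bottom lug's hole itself starts up to 10 mm to either side of it along the stand's y (stops at 16 mm); where is not given and must be seen or felt.
- pin_grip (a point): Longest pin, upright in the rack: plain round steel, 163 mm tall, 0.2 to 0.35 kg. From the foot up: shaft 14 mm thick, 113 mm long, its foot tapered to 10 mm over the last 6 mm; collar 30 mm wide, 6 mm thick; ribbed grip 22 mm wide, 44 mm long. This point: middle of the grip on the axis, 141 mm above the tip, 28 mm above the collar's underside, 151 mm above the table at the start. z up along the pin.
- pin_tip (a point): Tip of the longest pin: centre of its flat foot, 10 mm above the table in the rack; 15 mm above the table when the pin is home in the stand.
- pin: The same longest pin; origin at its tip, z up along the pin.
- pin_b_grip (a point): Middle of the grip of a shorter pin (same grip, collar and thickness, shaft 85 mm). To be left in its hole.
- pin_c_grip (a point): Middle of the grip of the shortest pin (same grip, collar and thickness, shaft 60 mm). To be left in its hole.
- rack: Timber block, fixed, 70 x 210 mm and 45 mm high, with three holes 15.5 mm wide and 35 mm deep in a row 70 mm apart along its y, one pin standing in each; which pin is in which hole varies. Origin: centre of its underside.
Not all that is in view belongs to the job. Leave any pink or red look-alike of the pin alone.

How it is judged:
On the way, in this order (a step that is already met when the one before it is completed fails the run):
1. the pin's tip is through the top lug (x of pin_tip in the frame of stand between -0.006 and 0.006 m and y of pin_tip in the frame of stand between -0.016 and 0.016 m and z of pin_tip in the frame of stand below 0.106 m), for 0.05 s.
2. the pin's tip is through the middle lug (x of pin_tip in the frame of stand between -0.006 and 0.006 m and y of pin_tip in the frame of stand between -0.016 and 0.016 m and z of pin_tip in the frame of stand below 0.066 m), for 0.05 s.
3. the pin's tip is through the bottom lug (x of pin_tip in the frame of stand between -0.006 and 0.006 m and y of pin_tip in the frame of stand between -0.016 and 0.016 m and z of pin_tip in the frame of stand below 0.026 m), for 0.05 s.
At the end, for the whole second after the job is handed in: The longest pin stands upright (within 0.06 rad) and at rest through all three lugs, its collar on the top lug (within 3 mm), its axis within 6 mm of the top hole, released; both shorter pins are still in their holes (within 15 mm of where they stood) (x of pin_tip in the frame of stand between -0.006 and 0.006 m and y of pin_tip in the frame of stand between -0.016 and 0.016 m and z of pin_tip in the frame of stand between 0.011 and 0.018 m and z of top_hole in the frame of pin above 0.11 m and angle between the z axis of pin and the z axis of stand, either way round below 0.06 rad and horizontal distance between pin_grip and top_hole below 0.006 m and linear speed of pin below 0.02 m/s and distance of each of pin_b_grip, pin_c_grip from where it was at the start of the episode below 0.015 m); the robot touches nothing.
It fails at once if the pin is forced against the lugs or stand with more than 60 N (contact force between pin and stand above 60 N).
It fails at once if a shorter pin is pulled out or knocked about (distance of pin_b_grip from where it was at the start of the episode above 0.03 m).
It fails at once if a shorter pin is pulled out or knocked about (distance of pin_c_grip from where it was at the start of the episode above 0.03 m).
It also fails if it takes over 72 s, if anything falls off the work surface, if the arm or the gripper's body presses on something with over 40 N, if the wrist force passes 120 N, or if a joint passes its speed limit or range.

### The arm

A 6-joint arm with a two-finger parallel gripper is mounted at the origin on the work surface. World frame = base frame: x ahead of the robot, y to its left, z up, the work surface at z = 0. Lengths are in m, angles in rad, forces in N, time in s.
With the tool pointing down it reaches from about 0.25 to 0.775 m from the base axis. Payload 8.9 kg.
Tool frame: the origin (TCP) lies midway between the tips of the shut fingers; the grasp point (between the pads) lies 19 mm behind it; x points along the fingers, y is the direction in which the jaws open and shut, and the axes are right-handed (so a half turn about x gives the same grasp; the last joint's range is limited). The gripper opens to 85 mm and grips with 20 to 120 N. Pads are 22 mm wide; open, the fingers measure 114 mm over their backs; the gripper's body (76 mm by 85 mm) begins 54 mm behind the grasp point. The pads swing forward as they close: fully open they stand 13 mm farther back than shut.
Start: joints at [-1.4, 0.291, -0.153, 1.127, 0, 1.431], TCP at [0.16, -0.5, 0.231] pointing down, gripper open.
Joint ranges: [-2.52, 2.52], [-0.91, 1.74], [-1.3, 1.37], [-1.96, 2.02], [-1.52, 1.47], [-3.14, 3.14]. Speed limits (rad/s): [2.22, 2.22, 2.79, 3.14, 3.14, 3.14].

### API

Orientations are given as a rotation vector (axis times angle).
In Python, from bench import ctrl gives the robot as it stands.
- The arm moves only by the shell command python3 -m creep 'ROWS' [FORCE]. ROWS is JSON, one flat list of numbers, 7 for each row, row after row: the shift along the world's x, y, z in mm, then the turn, a rotation vector about the world's x, y, z in rad, then the closure, from -1 (fully open) to 1 (shut), so that 0 is half open. A call has 1 to 5 rows; each row shifts and turns the commanded pose from where the row before left it; what a row does not reach is not made up. A row lasts 1/12 s, in which the tool goes at most 41.7 mm and 7.16 degrees, less where a joint would pass 70% of its speed; a pose out of reach is approached as far as the arm can. A call is refused whole if a number of a shift passes 41.7 or a number of a turn 0.125, either way. A call with a gripper value outside its range is refused whole. The fingers move at their own pace and stop on an object; FORCE is the grip in N (left out, the last holds). Time passes only in rows, so rows that do not move let the fingers close. It gives the time, the measured TCP pose, the force and the opening at its end, in the units of the state.
- ctrl.state(): the state, without advancing time (a new reading comes with each control period).
- ctrl.snapshot(name): name is "side" or "top"; returns the picture (420x560x3 uint8, red, green, blue); there is no depth.
- ctrl.camera_info(name): a dict with "K" (3x3 intrinsics, pixels), "rvec" (rotation vector, rad) and "tvec" (3), from world to camera coordinates, as OpenCV has them. Camera axes: x right, y down, z forward; pixel columns grow to the right and rows downward; lengths in m; the calibration is good to about 2 mm. A picture is of the moment at which its call begins. camera_info takes no time and is no camera call.
- ctrl.sign_off(): hands the job in, once; it reports no verdict.
The state is a dict: "clock": time; "joint_pos": joint angles; "qvel": joint speeds; "tau": joint torques, N m; "tcp_pos": TCP position; "orientation": TCP orientation; "wrist_force": force on the tool from outside, world axes, zero at the start; "moment": the same for the moment, N m; "opening": finger opening in m.
Only numpy, scipy, OpenCV 4.12 (cv2) and the standard library are available. Lean on these libraries where they do the work, as an engineer would, in place of code of your own. Each camera call takes 0.05 s, during which the arm holds its last target. There are 200 camera calls.

## Working session

There is one attempt and no reset: what is moved stays moved. The work goes in short steps, Python scripts to look and compute and a shell command to move; the robot and the scene stay as the last step left them, time stands still between calls to the robot, and variables do not carry over. Pictures are saved under pics/ and viewed, about 8 in all and at most 12, crops included, and the job is handed in when it is done.

```bash
ls; mkdir -p pics; python3 - <<'E'
from bench import ctrl
import cv2
for n in("side","top"):
    cv2.imwrite(f"pics/{n}0.png",ctrl.snapshot(n)[:,:,::-1]); c=ctrl.camera_info(n); print(n,c)
    import numpy as np
    R=cv2.Rodrigues(np.array(c["rvec"]))[0]; print(-R.T@np.array(c["tvec"]))
print(ctrl.state())
E
```

```text
pics
side {'K': array([[449.23804755,   0.        , 282.65418493],
       [  0.        , 449.23804755, 212.00944946],
       [  0.        ,   0.        ,   1.        ]]), 'rvec': array([ 2.20384326, -0.48182138,  0.22107029]), 'tvec': array([-0.55298754,  0.21119077,  0.74672721])}
[ 0.32115013 -0.64100717  0.62767085]
top {'K': array([[531.77600062,   0.        , 279.55329656],
       [  0.        , 531.77600062, 212.84317258],
       [  0.        ,   0.        ,   1.        ]]), 'rvec': array([ 2.13097304, -2.08433148,  0.22951761]), 'tvec': array([-0.07126262,  0.5776897 ,  1.15623284])}
[ 0.31787928 -0.06021635  1.25339733]
{'clock': 0.1, 'joint_pos': array([-1.40027016e+00,  2.91224815e-01, -1.53990532e-01,  1.12674003e+00,
       -6.50690833e-06,  1.43148778e+00]), 'qvel': array([-0.00034654, -0.00187046,  0.00338424,  0.00098024,  0.00297282,
        0.00148547]), 'tau': array([ 8.88550712e-04, -5.37980533e+01,  3.31918645e+01,  9.30567709e-03,
       -1.70859284e-04,  2.12848107e-06]), 'tcp_pos': array([ 0.16000562, -0.49962574,  0.23081181]), 'orientation': array([ 2.05480817,  0.32210567, -2.05485932]), 'wrist_force': array([-0.43886153, -0.56847365, -0.4658883 ]), 'moment': array([-0.03963935,  0.02630726, -0.00284821]), 'opening': 0.08557578195846767}
```

View pics/side0.png

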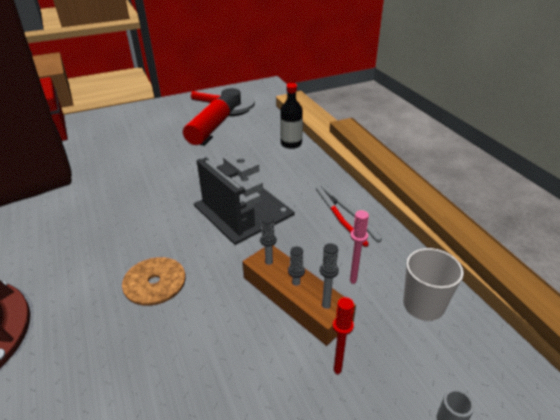

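View pics/top0.png

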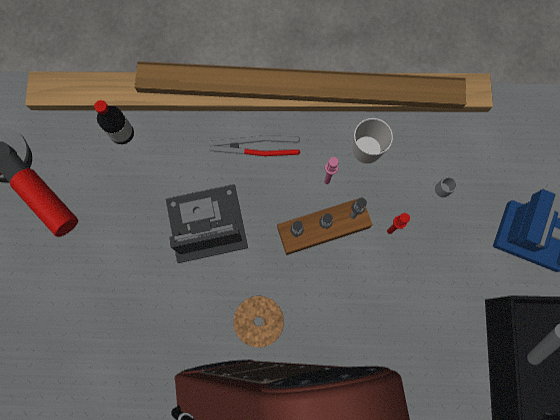

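The side view shows the longest pin at the right (−y) end of the rack, with its top near (330,248) and the red decoy beside it at (343,310). In the top view it is at about (360,205), and the stand is around (206,222). I'll enlarge these areas.

```bash
python3 - <<'E'
import cv2,numpy as np
s=cv2.imread("pics/side0.png");t=cv2.imread("pics/top0.png")
a=cv2.resize(t[170:270,155:255],(400,400),interpolation=cv2.INTER_CUBIC)
b=cv2.resize(t[180:280,275:375],(400,400),interpolation=cv2.INTER_CUBIC)
im=np.hstack([a,b]);im=cv2.convertScaleAbs(im,alpha=1.8,beta=10)
cv2.imwrite("pics/ctop.png",im)
a=cv2.resize(s[145:245,190:300],(440,400),interpolation=cv2.INTER_CUBIC)
b=cv2.resize(s[220:345,255:365],(352,400),interpolation=cv2.INTER_CUBIC)
cv2.imwrite("pics/cside.png",cv2.convertScaleAbs(np.hstack([a,b]),alpha=1.8,beta=10))
E
```

```text
(no output)
```

View pics/ctop.png

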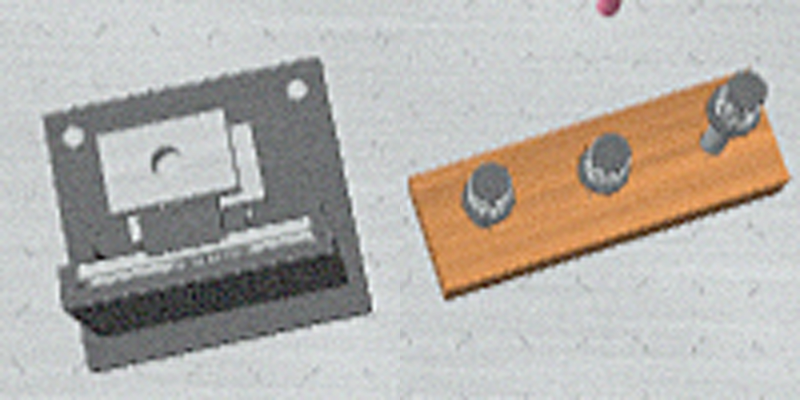

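View pics/cside.png

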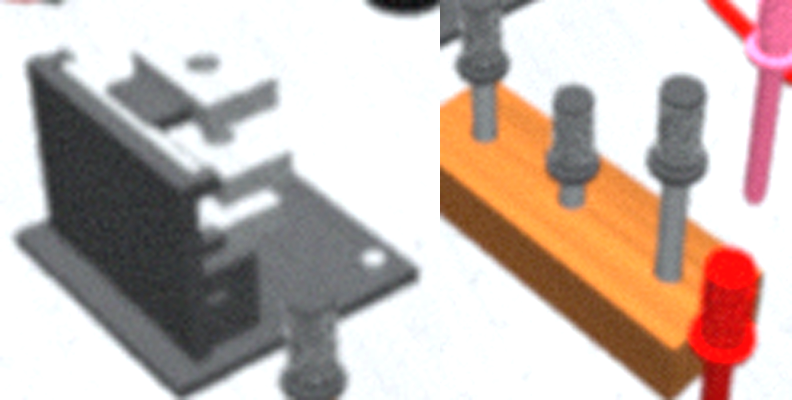

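In the top crop the top lug's hole is at about (166,160) and the long pin's top at (747,88). The side crop has its top at (682,92). The middle pin is clearly the shortest and the far one is pin b. The middle lug has visibly slid to the right (−y), and the bottom lug sits to the left of the top one. Next I turn these pixels into positions.

```bash
cat >h.py <<'E'
from bench import ctrl
import numpy as np,cv2
def cam(n):
    c=ctrl.camera_info(n);R=cv2.Rodrigues(np.array(c["rvec"]))[0];return c["K"],R,np.array(c["tvec"])
def ray(n,u,v,z):
    K,R,t=cam(n);o=-R.T@t;d=R.T@np.linalg.inv(K)@[u,v,1];return o+d*(z-o[2])/d[2]
def proj(n,p):
    K,R,t=cam(n);q=K@(R@np.array(p)+t);return q[:2]/q[2]
def A(x,y):return (x+.5)/4-.5+155,(y+.5)/4-.5+170
def B(x,y):return (x-400+.5)/4-.5+275,(y+.5)/4-.5+180
def C(x,y):return (x+.5)/4-.5+190,(y+.5)/4-.5+145
def D(x,y):return (x-440+.5)/3.2-.5+255,(y+.5)/3.2-.5+220
E
python3 - <<'E'
from h import *
np.set_printoptions(precision=4,suppress=True)
base=np.array([ray("top",*A(*p),.01) for p in [(43,115),(318,58),(372,310),(92,372)]])
print("base c",base.mean(0),"sizes",np.linalg.norm(np.diff(base,axis=0),axis=1))
lug=np.array([ray("top",*A(*p),.128) for p in [(97,135),(220,108),(240,190),(113,213)]])
print("lug c",lug.mean(0),np.linalg.norm(np.diff(lug,axis=0),axis=1))
ex=(base[0]+base[1]-base[2]-base[3]);print("stand yaw",np.degrees(np.arctan2(ex[1],ex[0])))
print("hole top",ray("top",*A(167,161),.128),"hole side",ray("side",*C(204,63),.128))
for p,z in[((747,88),.173),((712,143),.045)]:print("long top",ray("top",*B(*p),z))
for p,z in[((682,92),.173),((668,275),.045)]:print("long side",ray("side",*D(*p),z))
for p,z in[((490,180),.145),((608,150),.12)]:print("others",ray("top",*B(*p),z))
rk=np.array([ray("top",*B(*p),.045) for p in [(408,178),(750,70),(790,180),(447,297)]]);print("rack",rk.mean(0),np.linalg.norm(np.diff(rk,axis=0),axis=1));e=rk[0]-rk[1];print("rack yaw",np.degrees(np.arctan2(-e[0],e[1])))
print("lug2 right edge", [ray("top",*A(*p),.088) for p in [(248,122),(265,195)]])
s=ctrl.state();R=cv2.Rodrigues(s["orientation"])[0];print(R)
E
```

```text
base c [0.5629 0.1158 0.01  ] sizes [0.1686 0.1579 0.1677]
lug c [0.5672 0.1216 0.128 ] [0.0681 0.0472 0.0693]
stand yaw 14.09520395567289
hole top [0.5673 0.1219 0.128 ] hole side [0.5676 0.121  0.128 ]
long top [ 0.5828 -0.2291  0.173 ]
long top [ 0.5808 -0.2284  0.045 ]
long side [ 0.5809 -0.2306  0.173 ]
long side [ 0.5807 -0.2316  0.045 ]
others [ 0.5363 -0.0965  0.145 ]
others [ 0.5593 -0.1613  0.12  ]
rack [ 0.5571 -0.1632  0.045 ] [0.2104 0.0689 0.2102]
rack yaw 19.12604971919442
lug2 right edge [array([0.5997, 0.084 , 0.088 ]), array([0.558 , 0.0725, 0.088 ])]
[[-0.0002  0.3049 -0.9524]
 [ 0.0011 -0.9524 -0.3049]
 [-1.     -0.0011 -0.0002]]
```

The two views agree within 2–3 mm: long pin at about (0.5815, −0.2295), top hole at about (0.5674, 0.1215). The stand's yaw is 14.1°, and the jaws already lie at 17.8° along the row. I'll check how close the red decoy is and move above the pin.

```bash
python3 - <<'E'
from h import *
print("red foot",ray("top",391,231,0),ray("side",339,371,0),"top",ray("top",404,217,.163))
E
R='28,18,0,0,0,0,-1'
python3 -m creep '[28,18,0,0,0,0,-1,28,18,0,0,0,0,-1,28,18,0,0,0,0,-1,28,18,0,0,0,0,-1,28,18,0,0,0,0,-1]' 40
python3 -m creep '[28,18,0,0,0,0,-1,28,18,0,0,0,0,-1,28,18,0,0,0,0,-1,28,18,0,0,0,0,-1,28,18,0,0,0,0,-1]'
python3 -m creep '[28,18,0,0,0,0,-1,28,18,0,0,0,0,-1,28,18,0,0,0,0,-1,28,18,0,0,0,0,-1,29,18,0,0,0,0,-1]'
python3 -m creep '[0,0,0,0,0,0,-1,0,0,0,0,0,0,-1,0,0,0,0,0,0,-1]'
```

```text
red foot [ 0.55435749 -0.32639164  0.        ] [ 5.57169153e-01 -3.21382975e-01  1.11022302e-16] top [ 0.55407517 -0.31974533  0.163     ]
clock: 0.52
tcp_pos: [0.301, -0.4089, 0.2311]
orientation: [2.055, 0.321, -2.055]
wrist_force: [0.0, -0.5, 0.4]
opening: 0.0853
clock: 0.93
tcp_pos: [0.4411, -0.3187, 0.2311]
orientation: [2.054, 0.321, -2.055]
wrist_force: [0.9, -0.8, -0.3]
opening: 0.0857
clock: 1.35
tcp_pos: [0.582, -0.2287, 0.2309]
orientation: [2.054, 0.321, -2.055]
wrist_force: [0.2, -1.6, 0.5]
opening: 0.0852
clock: 1.6
tcp_pos: [0.5806, -0.2299, 0.2308]
orientation: [2.053, 0.322, -2.056]
wrist_force: [0.3, -0.8, -0.5]
opening: 0.0851
```

```bash

python3 -m creep '[0,0,-24,0,0,0,-0.5,0,0,-24,0,0,0,-0.5,0,0,-24,0,0,0,-0.5,0,0,-16,0,0,0,-0.5,0,0,-8,0,0,0,-0.5]' 40
python3 - <<'E'
from h import *
a=ctrl.snapshot("side")[200:360,240:400,::-1];b=ctrl.snapshot("top")[130:290,280:440,::-1]
cv2.imwrite("pics/g1.png",cv2.convertScaleAbs(cv2.resize(np.hstack([a,b]),(800,400)),alpha=1.5))
E
```

```text
clock: 2.02
tcp_pos: [0.5787, -0.2303, 0.1331]
orientation: [2.053, 0.321, -2.059]
wrist_force: [-0.3, 0.7, -0.7]
opening: 0.0639
```

View pics/g1.png

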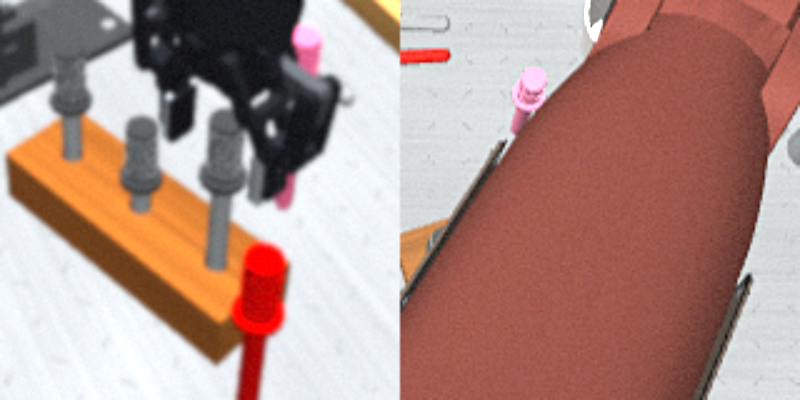

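The fingers straddle the grip of the long pin, at (222,150) in the crop. The red decoy and the short pins are clear. I'll close and lift.

```bash

python3 -m creep '[2,0,1,0,0,0,-0.3,0,0,0,0,0,0,0,0,0,0,0,0,0,0.3,0,0,0,0,0,0,1,0,0,0,0,0,0,1]' 60
python3 -m creep '[0,0,0,0,0,0,1,0,0,0,0,0,0,1,0,0,0,0,0,0,1,0,0,0,0,0,0,1,0,0,0,0,0,0,1]' 60
python3 -m creep '[0,0,2,0,0,0,1,0,0,5,0,0,0,1,0,0,8,0,0,0,1,0,0,0,0,0,0,1,0,0,0,0,0,0,1]' 60
```

```text
clock: 2.53
tcp_pos: [0.5836, -0.2299, 0.1376]
orientation: [2.056, 0.321, -2.052]
wrist_force: [-1.2, 1.5, 5.6]
opening: 0.0207
clock: 2.95
tcp_pos: [0.5836, -0.2298, 0.1376]
orientation: [2.056, 0.321, -2.052]
wrist_force: [-1.4, 1.9, 6.4]
opening: 0.0208
clock: 3.37
tcp_pos: [0.5833, -0.2301, 0.1519]
orientation: [2.055, 0.32, -2.053]
wrist_force: [0.2, 0.8, -4.0]
opening: 0.0208
```

```bash

python3 -m creep '[0,0,30,0,0,0,1,0,0,30,0,0,0,1,0,0,30,0,0,0,1,0,0,30,0,0,0,1,0,0,28,0,0,0,1]' 60
python3 -m creep '[-1,13,0,0,0,0,1,-1,25,0,0,0,0,1,-1,25,0,0,0,0,1,-1,25,0,0,0,0,1,-1,25,0,0,0,0,1]'
python3 -m creep '[-1,25,0,0,0,0,1,-1,25,0,0,0,0,1,-1,25,0,0,0,0,1,-1,25,0,0,0,0,1,-1,25,0,0,0,0,1]'
python3 -m creep '[-1,25,0,0,0,0,1,-1,25,0,0,0,0,1,-2,25,0,0,0,0,1,-1,25,0,0,0,0,1,-1,13,0,0,0,0,1]'
python3 -m creep '[0,0,-10,0,0,0,1,0,0,-5,0,0,0,1,0,0,0,0,0,0,1,0,0,0,0,0,0,1,0,0,0,0,0,0,1]'
python3 - <<'E'
from h import *
s=ctrl.snapshot("side")[:,:,::-1];t=ctrl.snapshot("top")[:,:,::-1]
cv2.imwrite("pics/side2.png",s);cv2.imwrite("pics/top2.png",t)
a=s[70:250,170:330];b=t[130:310,120:280]
cv2.imwrite("pics/g2.png",cv2.convertScaleAbs(cv2.resize(np.hstack([a,b]),None,fx=2.5,fy=2.5),alpha=1.5))
E
```

```text
clock: 3.78
tcp_pos: [0.5829, -0.2301, 0.3009]
orientation: [2.054, 0.32, -2.054]
wrist_force: [1.3, -0.4, -2.6]
opening: 0.0204
clock: 4.2
tcp_pos: [0.5774, -0.1156, 0.2982]
orientation: [2.054, 0.321, -2.056]
wrist_force: [0.3, 0.2, -3.4]
opening: 0.0206
clock: 4.62
tcp_pos: [0.5724, 0.0095, 0.2983]
orientation: [2.053, 0.321, -2.056]
wrist_force: [-0.1, -0.6, -4.0]
opening: 0.0207
clock: 5.03
tcp_pos: [0.5662, 0.1237, 0.2983]
orientation: [2.053, 0.323, -2.055]
wrist_force: [0.2, -0.4, -3.4]
opening: 0.0204
clock: 5.45
tcp_pos: [0.5671, 0.12, 0.2842]
orientation: [2.055, 0.319, -2.055]
wrist_force: [-0.2, -0.3, -4.3]
opening: 0.0208
```

View pics/g2.png

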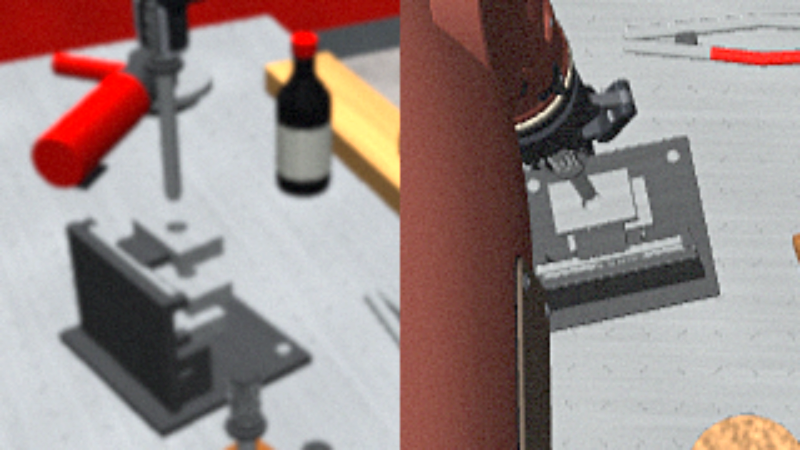

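The pin hangs right over the top lug. In the side view the foot is at about (173,196) with the hole at (177,227). In the top view the foot is at (589,202), next to the hole.

```bash
python3 - <<'E'
from h import *
np.set_printoptions(precision=4,suppress=True)
S=lambda x,y:((x+.5)/2.5-.5+170,(y+.5)/2.5-.5+70)
T=lambda x,y:((x-400+.5)/2.5-.5+120,(y+.5)/2.5-.5+130)
z=.1566
print("tip",ray("side",*S(173,195),z),ray("top",*T(589,201),z))
print("hole side",ray("side",*S(177,227),.128))
for n,f in(("side",S),("top",T)):
  for p in([.567,.120,z],[.567,.120,z+.116]):
    q=proj(n,p);o=f(0,0) if n=="side" else f(400,0);print(n,p,(q-np.array(o))*2.5+([0,0] if n=="side" else [400,0]))
E
```

```text
tip [0.5672 0.1244 0.1566] [0.5605 0.1195 0.1566]
hole side [0.5672 0.1207 0.128 ]
side [0.567, 0.12, 0.1566] [174.6862 197.57  ]
side [0.567, 0.12, 0.2726] [164.2471  63.2855]
top [0.567, 0.12, 0.1566] [588.8379 193.4483]
top [0.567, 0.12, 0.2726] [565.7327 159.1677]
```

The tip projects to where it is seen, apart from the shaft edge hiding the foot in the top view. It is over the hole within 1–2 mm, so I descend gently.

```bash

python3 -m creep '[0,1,-6,0,0,0,1,0,0,-8,0,0,0,1,0,0,-6,0,0,0,1,0,0,-3,0,0,0,1,0,0,0,0,0,0,1]' 60
python3 -m creep '[0,0,-2,0,0,0,1,0,0,-2,0,0,0,1,0,0,-2,0,0,0,1,0,0,0,0,0,0,1,0,0,0,0,0,0,1]' 60
python3 -m creep '[0,0,-1,0,0,0,1,0,0,-1,0,0,0,1,0,0,-1,0,0,0,1,0,0,0,0,0,0,1,0,0,0,0,0,0,1]' 60
```

```text
clock: 5.97
tcp_pos: [0.5664, 0.1219, 0.2601]
orientation: [2.052, 0.321, -2.056]
wrist_force: [-0.7, 0.3, -4.1]
opening: 0.0203
clock: 6.38
tcp_pos: [0.567, 0.122, 0.2553]
orientation: [2.054, 0.321, -2.054]
wrist_force: [-0.0, 0.1, -3.4]
opening: 0.0205
clock: 6.8
tcp_pos: [0.567, 0.122, 0.2522]
orientation: [2.054, 0.321, -2.055]
wrist_force: [0.9, -0.4, -3.9]
opening: 0.0205
```

```bash

for i in 1; do
python3 -m creep '[0,0,-1,0,0,0,1,0,0,-1,0,0,0,1,0,0,-1,0,0,0,1,0,0,-1,0,0,0,1,0,0,0,0,0,0,1]' 60
python3 -m creep '[0,0,-1,0,0,0,1,0,0,-1,0,0,0,1,0,0,-1,0,0,0,1,0,0,-1,0,0,0,1,0,0,0,0,0,0,1]' 60
python3 -m creep '[0,0,-1,0,0,0,1,0,0,-1,0,0,0,1,0,0,-1,0,0,0,1,0,0,-1,0,0,0,1,0,0,0,0,0,0,1]' 60
done
```

```text
clock: 7.22
tcp_pos: [0.567, 0.122, 0.248]
orientation: [2.054, 0.321, -2.055]
wrist_force: [-0.2, -0.2, -4.3]
opening: 0.0206
clock: 7.63
tcp_pos: [0.567, 0.122, 0.2441]
orientation: [2.054, 0.321, -2.055]
wrist_force: [0.7, 0.1, -3.6]
opening: 0.0207
clock: 8.05
tcp_pos: [0.567, 0.122, 0.2401]
orientation: [2.054, 0.321, -2.055]
wrist_force: [0.3, -0.3, -3.9]
opening: 0.0206
```

```bash

python3 -m creep '[0,0,-2,0,0,0,1,0,0,-2,0,0,0,1,0,0,-2,0,0,0,1,0,0,-2,0,0,0,1,0,0,-2,0,0,0,1]' 60
python3 -m creep '[0,0,-2,0,0,0,1,0,0,-2,0,0,0,1,0,0,-2,0,0,0,1,0,0,-1,0,0,0,1,0,0,0,0,0,0,1]' 60
python3 -m creep '[0.5,-2,0,0,0,0,1,0.5,-2,0,0,0,0,1,0.5,-2,0,0,0,0,1,0,0,0,0,0,0,1,0,0,0,0,0,0,1]' 60
python3 -m creep '[0.5,-1.5,0,0,0,0,1,0.5,-1.5,0,0,0,0,1,0,0,0,0,0,0,1,0,0,0,0,0,0,1,0,0,0,0,0,0,1]' 60
```

```text
clock: 8.47
tcp_pos: [0.5671, 0.122, 0.2301]
orientation: [2.054, 0.321, -2.054]
wrist_force: [1.2, 0.1, -2.7]
opening: 0.0207
clock: 8.88
tcp_pos: [0.567, 0.122, 0.223]
orientation: [2.054, 0.321, -2.055]
wrist_force: [-0.4, 0.5, -3.8]
opening: 0.0204
clock: 9.3
tcp_pos: [0.5687, 0.1158, 0.2234]
orientation: [2.055, 0.32, -2.054]
wrist_force: [1.1, -0.5, -3.2]
opening: 0.0207
clock: 9.72
tcp_pos: [0.5696, 0.1128, 0.2234]
orientation: [2.054, 0.32, -2.054]
wrist_force: [-0.0, 0.4, -3.3]
opening: 0.0207
```

```bash

python3 -m creep '[0,0,-2,0,0,0,1,0,0,-2,0,0,0,1,0,0,-2,0,0,0,1,0,0,-1,0,0,0,1,0,0,0,0,0,0,1]' 60
python3 -m creep '[0,0,-1,0,0,0,1,0,0,-1,0,0,0,1,0,0,-1,0,0,0,1,0,0,0,0,0,0,1,0,0,0,0,0,0,1]' 60
```

```text
clock: 10.13
tcp_pos: [0.5694, 0.113, 0.2159]
orientation: [2.054, 0.321, -2.055]
wrist_force: [0.2, 1.0, -2.8]
opening: 0.0205
clock: 10.55
tcp_pos: [0.5695, 0.113, 0.2132]
orientation: [2.054, 0.321, -2.055]
wrist_force: [0.1, 0.5, -3.3]
opening: 0.0204
```

```bash

python3 -m creep '[0,0,-1,0,0,0,1,0,0,-1,0,0,0,1,0,0,-1,0,0,0,1,0,0,-1,0,0,0,1,0,0,0,0,0,0,1]' 60
python3 -m creep '[0,0,-1,0,0,0,1,0,0,-1,0,0,0,1,0,0,-1,0,0,0,1,0,0,-1,0,0,0,1,0,0,0,0,0,0,1]' 60
python3 -m creep '[0,0,-2,0,0,0,1,0,0,-2,0,0,0,1,0,0,-2,0,0,0,1,0,0,0,0,0,0,1,0,0,0,0,0,0,1]' 60
```

```text
clock: 10.97
tcp_pos: [0.5696, 0.1129, 0.2092]
orientation: [2.054, 0.321, -2.054]
wrist_force: [1.0, -1.1, -3.3]
opening: 0.0207
clock: 11.38
tcp_pos: [0.5696, 0.1129, 0.2052]
orientation: [2.054, 0.321, -2.054]
wrist_force: [1.2, -0.3, -3.1]
opening: 0.0209
clock: 11.8
tcp_pos: [0.5695, 0.113, 0.199]
orientation: [2.054, 0.321, -2.055]
wrist_force: [2.6, -1.3, -4.9]
opening: 0.0202
```

```bash

python3 -m creep '[0,0,-2,0,0,0,1,0,0,-2,0,0,0,1,0,0,-2,0,0,0,1,0,0,-2,0,0,0,1,0,0,-2,0,0,0,1]' 60
python3 -m creep '[0,0,-2,0,0,0,1,0,0,-2,0,0,0,1,0,0,-1,0,0,0,1,0,0,-1,0,0,0,1,0,0,0,0,0,0,1]' 60
python3 - <<'E'
from h import *
ex=np.array([.970,.2437]);ey=np.array([-.2437,.970]);o=np.array([.5684,.1172])
for nm,p,z in(("top",(277,80),.128),("mid",(292,155),.088),("bot",(279,200),.048)):
    w=ray("side",*C(*p),z)[:2]-o;print(nm,"x",w@ex,"y",w@ey,"hole y",w@ey+.035)
s=ctrl.snapshot("side")[130:240,180:310,::-1]
cv2.imwrite("pics/g3.png",cv2.convertScaleAbs(cv2.resize(s,None,fx=5,fy=5,interpolation=cv2.INTER_CUBIC),alpha=1.3))
E
```

```text
clock: 12.22
tcp_pos: [0.5696, 0.113, 0.1892]
orientation: [2.055, 0.321, -2.054]
wrist_force: [2.3, -0.3, -1.8]
opening: 0.0207
clock: 12.63
tcp_pos: [0.5696, 0.113, 0.1831]
orientation: [2.054, 0.321, -2.054]
wrist_force: [2.1, 0.7, -3.3]
opening: 0.0206
top x 0.019999233798437488 y -0.033259564552475085 hole y 0.0017404354475249184
mid x 0.019041134255072686 y -0.04506974000343903 hole y -0.010069740003439027
bot x 0.021176224296513956 y -0.027985077815782196 hole y 0.0070149221842178075
```

View pics/g3.png

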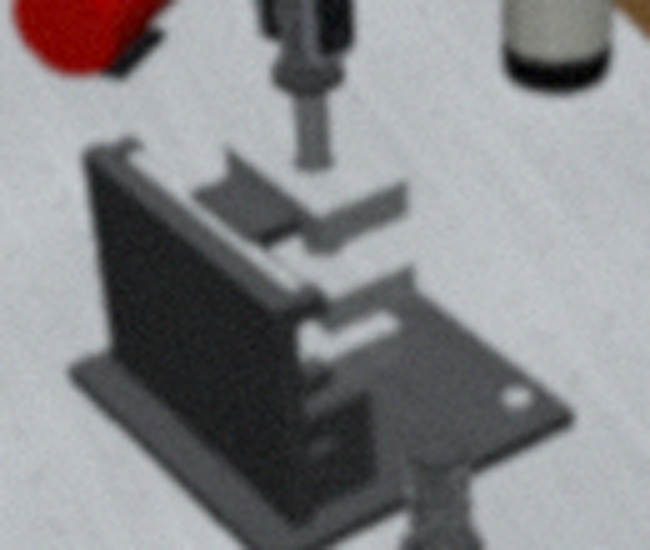

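The pin is through the top and middle lugs. The front (+x, −y) upper corners are now at about (405,183) for the top, (412,262) for the middle and (398,322) for the bottom lug.

```bash
python3 - <<'E'
from h import *
ex=np.array([.970,.2437]);ey=np.array([-.2437,.970]);o=np.array([.5684,.1172])
F=lambda x,y:((x+.5)/5-.5+180,(y+.5)/5-.5+130)
for nm,p,z in(("top",(405,183),.128),("mid",(412,262),.088),("bot",(398,322),.048)):
    w=ray("side",*F(*p),z)[:2]-o;print(nm,"x",w@ex,"hole y",w@ey+.035)
print("pin y",(ctrl.state()["tcp_pos"][:2]-o)@ey, (ctrl.state()["tcp_pos"][:2]-o)@ex)
E
```

```text
top x 0.019229889470572612 hole y -0.005263855880593311
mid x 0.021010777506597873 hole y -0.0052156965564326
bot x 0.02223176235847147 hole y 0.009097690699182495
pin y -0.004322488031801403 5.523357790059525e-05
```

The bottom lug's hole reads about y = +9 mm, and the pin is at −4.3 mm. I carry the pin and both lugs +13 mm along the stand's y, then feel downwards.

```bash

python3 -m creep '[-0.5,2,0,0,0,0,1,-0.5,2,0,0,0,0,1,-0.5,2,0,0,0,0,1,-0.5,2,0,0,0,0,1,0,0,0,0,0,0,1]' 60
python3 -m creep '[-0.5,2,0,0,0,0,1,-0.5,2,0,0,0,0,1,-0.2,0.7,0,0,0,0,1,0,0,0,0,0,0,1,0,0,0,0,0,0,1]' 60
python3 -m creep '[0,0,-2,0,0,0,1,0,0,-2,0,0,0,1,0,0,-1,0,0,0,1,0,0,-1,0,0,0,1,0,0,0,0,0,0,1]' 60
python3 -m creep '[0,0,-1,0,0,0,1,0,0,-1,0,0,0,1,0,0,-1,0,0,0,1,0,0,-0.5,0,0,0,1,0,0,0,0,0,0,1]' 60
```

```text
clock: 13.1
tcp_pos: [0.5674, 0.1213, 0.1832]
orientation: [2.054, 0.321, -2.054]
wrist_force: [3.0, -2.4, -6.4]
opening: 0.0202
clock: 13.52
tcp_pos: [0.5663, 0.126, 0.1833]
orientation: [2.054, 0.322, -2.054]
wrist_force: [1.6, -0.7, -4.8]
opening: 0.0205
clock: 13.93
tcp_pos: [0.5662, 0.1257, 0.1771]
orientation: [2.054, 0.321, -2.055]
wrist_force: [1.4, -0.9, -4.3]
opening: 0.0204
clock: 14.35
tcp_pos: [0.5663, 0.1257, 0.1736]
orientation: [2.054, 0.321, -2.055]
wrist_force: [1.6, -0.6, -3.2]
opening: 0.0204
```

```bash

python3 -m creep '[0,0,-1,0,0,0,1,0,0,-1,0,0,0,1,0,0,-1,0,0,0,1,0,0,-1,0,0,0,1,0,0,0,0,0,0,1]' 60
python3 -m creep '[0,0,-1,0,0,0,1,0,0,-1,0,0,0,1,0,0,-1,0,0,0,1,0,0,-1,0,0,0,1,0,0,0,0,0,0,1]' 60
python3 -m creep '[0,0,-1,0,0,0,1,0,0,-1,0,0,0,1,0,0,-1,0,0,0,1,0,0,-1,0,0,0,1,0,0,0,0,0,0,1]' 60
```

```text
clock: 14.77
tcp_pos: [0.5664, 0.1256, 0.1697]
orientation: [2.054, 0.321, -2.054]
wrist_force: [1.5, -0.1, -2.1]
opening: 0.0207
clock: 15.18
tcp_pos: [0.5663, 0.1257, 0.1655]
orientation: [2.054, 0.321, -2.055]
wrist_force: [2.5, -0.5, -3.0]
opening: 0.0206
clock: 15.6
tcp_pos: [0.5663, 0.1257, 0.1616]
orientation: [2.054, 0.321, -2.055]
wrist_force: [1.3, -0.4, -3.1]
opening: 0.0206
```

Past the bottom mouth with no resistance. Home is at TCP z ≈ 0.1426, so 19 mm to go.

```bash

python3 -m creep '[0,0,-2,0,0,0,1,0,0,-2,0,0,0,1,0,0,-2,0,0,0,1,0,0,-2,0,0,0,1,0,0,0,0,0,0,1]' 60
python3 -m creep '[0,0,-2,0,0,0,1,0,0,-2,0,0,0,1,0,0,-2,0,0,0,1,0,0,-1,0,0,0,1,0,0,0,0,0,0,1]' 60
python3 -m creep '[0,0,-1,0,0,0,1,0,0,-1,0,0,0,1,0,0,0,0,0,0,1,0,0,-0.5,0,0,0,1,0,0,0,0,0,0,1]' 60
```

```text
clock: 16.02
tcp_pos: [0.5661, 0.1257, 0.1533]
orientation: [2.054, 0.321, -2.055]
wrist_force: [1.5, -1.7, -5.3]
opening: 0.0203
clock: 16.43
tcp_pos: [0.5662, 0.1256, 0.1465]
orientation: [2.054, 0.321, -2.055]
wrist_force: [1.9, -0.0, -4.6]
opening: 0.0207
clock: 16.85
tcp_pos: [0.5664, 0.1257, 0.1443]
orientation: [2.054, 0.321, -2.054]
wrist_force: [1.5, -0.8, -3.9]
opening: 0.0204
```

```bash

python3 -m creep '[0,0,-0.5,0,0,0,1,0,0,-0.5,0,0,0,1,0,0,-0.5,0,0,0,1,0,0,0,0,0,0,1,0,0,0,0,0,0,1]' 60
python3 -m creep '[0,0,-0.5,0,0,0,1,0,0,-0.5,0,0,0,1,0,0,0,0,0,0,1,0,0,0,0,0,0,1]' 60
```

```text
clock: 17.27
tcp_pos: [0.5663, 0.1257, 0.1427]
orientation: [2.054, 0.321, -2.054]
wrist_force: [-0.0, -1.0, -2.4]
opening: 0.0206
clock: 17.6
tcp_pos: [0.5664, 0.1257, 0.1426]
orientation: [2.055, 0.321, -2.054]
wrist_force: [-1.7, -1.2, 6.2]
opening: 0.0207
```

The collar is seated: z stopped at 0.1426 with +10 N, exactly as predicted. I'll release and retreat.

```bash

python3 -m creep '[0,0,0.5,0,0,0,0.4,0,0,0,0,0,0,0.2,0,0,0,0,0,0,0,0,0,0,0,0,0,-0.3,0,0,0,0,0,0,-0.3]' 60
python3 -m creep '[0,0,0,0,0,0,-0.5,0,0,0,0,0,0,-0.5,0,0,5,0,0,0,-0.5,0,0,10,0,0,0,-0.5,0,0,20,0,0,0,-0.5]'
python3 -m creep '[0,0,30,0,0,0,-0.5,0,0,30,0,0,0,-0.5,0,0,30,0,0,0,-0.5,0,-20,10,0,0,0,-0.5,0,-25,0,0,0,0,-0.5]'
python3 -m creep '[0,-30,0,0,0,0,-0.5,0,-35,0,0,0,0,-0.5,0,-35,0,0,0,0,-0.5,0,-20,0,0,0,0,-0.5,0,0,0,0,0,0,-0.5]'
python3 - <<'E'
from h import *
s=ctrl.snapshot("side")[130:250,180:300,::-1];t=ctrl.snapshot("top")[160:280,150:270,::-1]
cv2.imwrite("pics/g4.png",cv2.convertScaleAbs(cv2.resize(np.hstack([s,t]),(800,400),interpolation=cv2.INTER_CUBIC),alpha=1.4))
E
```

```text
clock: 18.02
tcp_pos: [0.5663, 0.1258, 0.1422]
orientation: [2.054, 0.321, -2.055]
wrist_force: [-0.2, -0.2, -0.3]
opening: 0.0555
clock: 18.43
tcp_pos: [0.5652, 0.1256, 0.1766]
orientation: [2.051, 0.321, -2.058]
wrist_force: [-0.2, 0.1, -0.4]
opening: 0.064
clock: 18.85
tcp_pos: [0.568, 0.0815, 0.2818]
orientation: [2.059, 0.323, -2.046]
wrist_force: [-0.2, 0.1, -0.9]
opening: 0.064
clock: 19.27
tcp_pos: [0.5664, -0.0431, 0.2783]
orientation: [2.057, 0.315, -2.055]
wrist_force: [-1.4, 0.1, -0.5]
opening: 0.0639
```

View pics/g4.png

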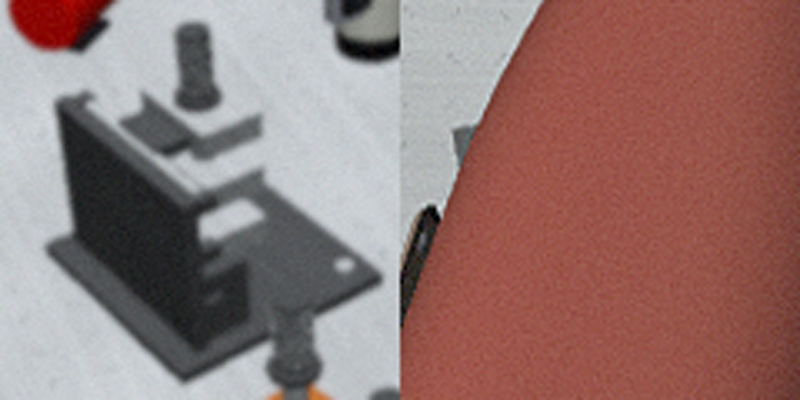

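The pin stands upright with its collar flat on the top lug, at (198,97) in the side crop with its top at (193,28). The robot is clear and pin b is untouched in its hole. I'm handing in.

```bash
python3 - <<'E'
from h import *
f=lambda p:(proj("side",p)-[180,130])*400/120
print("expected top/collar",f([.5663,.1257,.178]),f([.5663,.1257,.131]))
print(ctrl.sign_off(),ctrl.state()["clock"])
E
```

```text
expected top/collar [191.84416517  27.54954304] [197.13812975  94.02008994]
the job is handed in; nothing more can be done
the job is handed in; nothing more can be done
```

The longest pin is threaded through the top, middle and bottom lugs with its collar home on the top lug. I released it and handed the job in at about 19 s of the 72 s. I don't know the verdict, as the hand-in reports none.

- **Route:** I gripped the pin at the rack's right end. It went into the top lug first, then I eased it about −9 mm along the stand's y for the middle lug and about +13 mm for the bottom lug.
- **Forces:** The highest wrist reading printed after a move was about 7 N. These readings come only at the end of each move, so brief peaks in between would not show.
- **Seating:** The tool stopped at z = 0.1426 m, as predicted for the collar being home, and the push reading rose by about 9 N.
- **Last picture:** In the side view the pin stands upright with its top within about 1 px and its collar within about 3 px (enlarged crop) of where a seated pin should appear. The robot is clear of everything.
- **Not fully checked:** The arm hid the stand in the last top view, so that check rests on the side view alone. The shortest pin is not in that picture; pin b is, still in its hole. Nothing I did came near either of them after the grasp.
- **Disagreement along the way:** Two estimates of the middle lug's starting hole differed by about 5 mm (−5 and −10 mm). I used −5 mm, and the pin went in freely there.

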